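# Call for a refill at the parts bins

## Task

The bin that holds the black rubber ring (the piece with the open hole, not the solid disc) is down to its last piece: call for a refill by gently pressing the push button in front of that bin fully down with the fingertips and letting it come up, then push the lever on the grey call box fully over, away from the robot, and move clear. Nothing is to be picked up: press no other button, and leave the stock in the bins and the other things on the bench as they are.

Things in the scene. Friction and masses are not known exactly. Their poses are not given: they have to be found in the camera images.
- station_ring: Fixed bin station: clear open bin holding a black rubber ring with a wide open hole through it (72 mm outside, 42 mm hole, 26 mm high, lying flat), and a push button before it on the robot's side. Origin on the bench; x runs from button to bin, z up. Bin 150 (x) by 116 mm, centred at x +30 mm, rim 68 mm above the bench; button axis at x -95 mm. Four stations in a row, in any order; their buttons look alike.
- station_disc: Fixed bin station: clear open bin holding a solid black rubber disc without a hole (72 mm across, 26 mm high, lying flat), and a push button before it on the robot's side. Origin on the bench; x runs from button to bin, z up. Bin 150 (x) by 116 mm, centred at x +30 mm, rim 68 mm above the bench; button axis at x -95 mm. Four stations in a row, in any order; their buttons look alike.
- station_carton: Fixed bin station: clear open bin holding a small cardboard carton (75 x 60 mm, 40 mm high), and a push button before it on the robot's side. Origin on the bench; x runs from button to bin, z up. Bin 150 (x) by 116 mm, centred at x +30 mm, rim 68 mm above the bench; button axis at x -95 mm. Four stations in a row, in any order; their buttons look alike.
- station_jar: Fixed bin station: clear open bin holding a capped jar (60 mm across, 70 mm high), and a push button before it on the robot's side. Origin on the bench; x runs from button to bin, z up. Bin 150 (x) by 116 mm, centred at x +30 mm, rim 68 mm above the bench; button axis at x -95 mm. Four stations in a row, in any order; their buttons look alike.
- button_ring_top (a point): Centre of the top of the push button (white, round, 28 mm across, in a black 44 mm collar) of the bin that holds the ring; with the button up it is 50 mm above the bench. It moves down with the button.
- button_ring (a joint): How far the button of the ring bin is pressed down, in m: 0 up, 0.006 fully down. A spring (1.5 N to start, 5 N fully down) brings it back up.
- button_disc_top (a point): Centre of the top of the push button (white, round, 28 mm across, in a black 44 mm collar) of the bin that holds the disc; with the button up it is 50 mm above the bench. It moves down with the button.
- button_disc (a joint): How far the button of the disc bin is pressed down, in m: 0 up, 0.006 fully down. A spring (1.5 N to start, 5 N fully down) brings it back up.
- button_carton_top (a point): Centre of the top of the push button (white, round, 28 mm across, in a black 44 mm collar) of the bin that holds the carton; with the button up it is 50 mm above the bench. It moves down with the button.
- button_carton (a joint): How far the button of the carton bin is pressed down, in m: 0 up, 0.006 fully down. A spring (1.5 N to start, 5 N fully down) brings it back up.
- button_jar_top (a point): Centre of the top of the push button (white, round, 28 mm across, in a black 44 mm collar) of the bin that holds the jar; with the button up it is 50 mm above the bench. It moves down with the button.
- button_jar (a joint): How far the button of the jar bin is pressed down, in m: 0 up, 0.006 fully down. A spring (1.5 N to start, 5 N fully down) brings it back up.
- stock_ring_mid (a point): Centre, half-way up, of the loose piece lying in its bin: a black rubber ring with a wide open hole through it (72 mm outside, 42 mm hole, 26 mm high, lying flat). To be left alone.
- stock_disc_mid (a point): Centre, half-way up, of the loose piece lying in its bin: a solid black rubber disc without a hole (72 mm across, 26 mm high, lying flat). To be left alone.
- stock_carton_mid (a point): Centre, half-way up, of the loose piece lying in its bin: a small cardboard carton (75 x 60 mm, 40 mm high). To be left alone.
- stock_jar_mid (a point): Centre, half-way up, of the loose piece lying in its bin: a capped jar (60 mm across, 70 mm high). To be left alone.
- call_box: Grey box fixed on the bench left or right of the row of bins, 110 (x) by 100 mm, 35 mm high, with one lever. Origin at the centre of its underside, z up; x points away from the robot, the way the lever is pushed. On it a block 70 x 50 mm, top 60 mm above the bench; the lever's hinge lies along y, 57 mm above the origin.
- call_lever_tip (a point): Centre of the black ball (26 mm across) at the end of the lever, 80 mm from the hinge; about 127 mm above the bench when the lever is at either end, 137 mm upright. The lever below the ball is a 10 mm round rod.
- call_lever (a joint): Angle of the lever, rad: 0 leaning fully towards the robot (0.5 rad from upright), 1.0 leaning fully away, at its stop. Starts between 0 and 0.2. Stiff hinge: about 1 N at the ball moves it, and it stays where it is left.
- dispenser: Black tape dispenser fixed on the bench, 130 x 60 mm, 88 mm high, origin at the centre of its underside; on the other side of the row from the call box. Not to be used.
- coupling_mid (a point): Centre, half-way up, of a loose steel pipe coupling, an upright tube 34 mm across and 40 mm high, standing on the bench in front of the bins. To be left alone.
- oil_jar_mid (a point): Centre, half-way up, of a loose small capped jar, 38 mm across and 52 mm high, standing on the bench in front of the bins. To be left alone.
- tape_roll_mid (a point): Centre, half-way up, of a loose roll of paper tape lying flat, 80 mm across, 24 mm high, standing on the bench in front of the bins. To be left alone.
- small_carton_mid (a point): Centre, half-way up, of a loose small cardboard carton, 60 x 50 mm, 35 mm high, standing on the bench in front of the bins. To be left alone.

How it is judged:
On the way, in this order (a step that is already met when the one before it is completed fails the run):
1. the button of the bin with the rubber ring is pressed down by the fingers (at least 4.5 of its 6 mm) while the lever has not yet been pushed over (value of joint button_ring above 0.0045 m and contact force between the fingers and station_ring above 1 N), for 0.05 s.
2. the lever of the call box is over at its far end (past 0.85 of 1.0 rad) (value of joint call_lever above 0.85 rad), for 0.2 s.
At the end, for the whole second after the job is handed in: The lever stands past 0.85 rad (its far stop is at 1.0), all four buttons are up again (within 1.5 mm), and every piece in the bins and every loose thing on the bench is within 10 mm of where it started (value of joint call_lever above 0.85 rad and value of joint each of button_ring, button_disc, button_carton, button_jar below 0.0015 m and distance of each of stock_ring_mid, stock_disc_mid, stock_carton_mid, stock_jar_mid, coupling_mid, oil_jar_mid, tape_roll_mid, small_carton_mid from where it was at the start of the episode below 0.01 m); the robot touches nothing.
It fails at once if a button of another bin goes down more than 2 mm (value of joint any of button_disc, button_carton, button_jar above 0.002 m).
It fails at once if a loose thing (stock in the bins or thing on the bench) is moved, lifted or carried more than 10 mm (distance of any of stock_ring_mid, stock_disc_mid, stock_carton_mid, stock_jar_mid, coupling_mid, oil_jar_mid, tape_roll_mid, small_carton_mid from where it was at the start of the episode above 0.01 m).
It fails at once if the button or its station is pressed roughly, over 30 N (contact force between the arm and station_ring above 30 N).
It fails at once if the lever or call box is pushed roughly, over 30 N (contact force between the arm and call_box above 30 N).
It fails at once if another station or the dispenser is pushed with over 10 N (contact force between the arm and dispenser above 10 N or contact force between the arm and station_disc above 10 N or contact force between the arm and station_carton above 10 N or contact force between the arm and station_jar above 10 N).
It also fails if it takes over 48 s, if anything falls off the work surface, if the arm or the gripper's body presses on something with over 40 N, if the wrist force passes 120 N, or if a joint passes its speed limit or range.

## Robot

A 6-joint arm with a two-finger parallel gripper is mounted at the origin on the work surface. World frame = base frame: x ahead of the robot, y to its left, z up, the work surface at z = 0. Lengths are in m, angles in rad, forces in N, time in s.
With the tool pointing down it reaches from about 0.275 to 0.825 m from the base axis. Payload 4.9 kg.
Tool frame: the origin (TCP) lies at the very end of the fingers, on their centre line; the grasp point (between the pads) lies 19 mm behind it; z points along the fingers, y is the line along which they close (so a half turn about z gives the same grasp; the last joint's range is limited). The gripper opens to 85 mm and grips with 20 to 120 N. Pads are 22 mm wide; open, the fingers measure 114 mm over their backs; the gripper's body (76 mm by 85 mm) begins 54 mm behind the grasp point. The pads swing forward as they close: fully open they stand 13 mm farther back than shut.
Start: joints at [1.205, 0.326, -0.193, 1.052, 0, 1.437], TCP at [0.126, 0.535, 0.231] pointing down, gripper open.
Joint ranges: [-2.65, 2.65], [-0.97, 1.79], [-1.3, 1.35], [-1.93, 2.1], [-1.47, 1.37], [-3.14, 3.14]. Speed limits (rad/s): [2.57, 2.57, 3.14, 3.14, 3.14, 3.14].

## Interface

Orientations are given as a 3x3 rotation matrix whose columns are the frame's x, y, z axes.
In Python, from workcell import telemetry, vision, job gives the robot as it stands.
- The arm moves only by the shell command python3 -m crank 'ROWS' [FORCE]. ROWS is JSON, a list that holds one entry, the list of rows, each a list of 7 numbers: the shift along the tool's x, y, z in m, then the turn, a rotation vector about the tool's x, y, z in degrees, then the opening, from -1 (shut) to 1 (fully open). In form: [[[dx, dy, dz, rx, ry, rz, claw], ...]]. A call has 1 to 10 rows; each row is the pose to reach, as a shift and turn from the pose commanded when the call began, along the tool's axes at that moment; what a row does not reach only later rows make up. A row lasts 1/10 s, in which the tool goes at most 50 mm and 8.59 degrees, less where a joint would pass 70% of its speed; a pose out of reach is approached as far as the arm can. A call with a gripper value outside its range is refused whole. The fingers move at their own pace and stop on an object; FORCE is the grip in N (left out, the last holds). Time passes only in rows, so rows that repeat a pose let the fingers close. It gives the time, the measured TCP pose, the force, the opening and the grip force at its end, in the units of the state.
- telemetry.get_state(): the state, without advancing time (a new reading comes with each control period).
- vision.capture(name): name is "scene" or "top" or "wrist"; returns the picture (384x512x3 uint8, red, green, blue); there is no depth.
- vision.camera_info(name): a dict with "intrinsics" (3x3 intrinsics, pixels), "distortion" ([k1, k2, p1, p2, k3] as OpenCV has them; the pictures are not rectified), "cam_to_world" (4x4, takes a point from camera to world coordinates); the wrist camera has in their place "mount" (4x4, takes a point from camera to tool coordinates, whose origin is the TCP and whose axes are the flange's). Camera axes: x right, y up, looking along -z (the intrinsics and any distortion apply to the point x, -y, -z); pixel columns grow to the right and rows downward; lengths in m; the calibration is good to about 2 mm. A picture is of the moment at which its call begins: read the wrist's pose just before it. camera_info takes no time and is no camera call.
- job.finish_job(): hands the job in; it is judged then, once.
The state is a dict: "time_s": time; "joints": joint angles; "joint_vel": joint speeds; "tau": joint torques, N m; "position": TCP position; "ee_rot": TCP orientation; "force": force on the tool from outside, world axes, zero at the start; "wrist_torque": the same for the moment, N m; "opening": opening from 0.0 (shut) to 1.0 (fully open); "grasp_force": force on a finger pad.
Only numpy, scipy, OpenCV 4.12 (cv2) and the standard library are available. Lean on these libraries where they do the work, as an engineer would, in place of code of your own. Each camera call takes 0.05 s, during which the arm holds its last target. There are 200 camera calls.

## Working session

There is one attempt and no reset: what is moved stays moved. The work goes in short steps, Python scripts to look and compute and a shell command to move; the robot and the scene stay as the last step left them, time stands still between calls to the robot, and variables do not carry over. Pictures are saved under pics/ and viewed, at most 10 in all, crops included, and the job is handed in when it is done.

```bash
mkdir -p pics; cat > h.py <<'E'
import numpy as np, cv2
from workcell import telemetry, vision, job
def ray(name,u,v,T=None):
    i=vision.camera_info(name); K=np.array(i["intrinsics"]);D=np.array(i["distortion"],float)
    p=cv2.undistortPoints(np.array([[[u,v]]],float),K,D)[0,0]
    T=np.array(i["cam_to_world"]) if T is None else T
    return T[:3,3], T[:3,:3]@np.array([p[0],-p[1],-1])
def onz(name,u,v,z,T=None):
    o,d=ray(name,u,v,T); return (o+d*(z-o[2])/d[2])[:3]
def wristT():
    s=telemetry.get_state(); T=np.eye(4);T[:3,:3]=s["ee_rot"];T[:3,3]=s["position"]
    return T@np.array(vision.camera_info("wrist")["mount"])
def totool(p):
    s=telemetry.get_state(); return np.array(s["ee_rot"]).T@(np.array(p)-s["position"])
E
python3 - <<'E'
from h import *
np.set_printoptions(precision=3,suppress=True)
for n in("scene","top"):
    cv2.imwrite(f"pics/{n}0.png",vision.capture(n)[:,:,::-1]); print(np.array(vision.camera_info(n)["cam_to_world"]))
s=telemetry.get_state();print(s["time_s"],np.array(s["ee_rot"]),s["position"],s["opening"],np.array(vision.camera_info("wrist")["mount"]))
E
```

```text
[[ 0.852 -0.408  0.329  0.835]
 [ 0.524  0.641 -0.561 -0.518]
 [ 0.019  0.65   0.76   0.811]
 [ 0.     0.     0.     1.   ]]
[[ 0.028  0.995 -0.092  0.418]
 [-0.999  0.03   0.019  0.016]
 [ 0.022  0.092  0.996  1.136]
 [ 0.     0.     0.     1.   ]]
0.1 [[-0.973  0.23  -0.001]
 [ 0.23   0.973 -0.001]
 [ 0.    -0.002 -1.   ]] [0.126 0.535 0.231] 0.9990602753240471 [[ 0.001  0.961  0.277  0.07 ]
 [ 1.    -0.    -0.    -0.   ]
 [-0.     0.277 -0.961 -0.142]
 [ 0.     0.     0.     1.   ]]
```

View pics/top0.png

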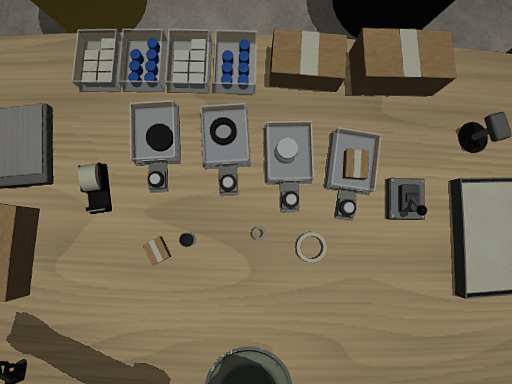

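View pics/scene0.png

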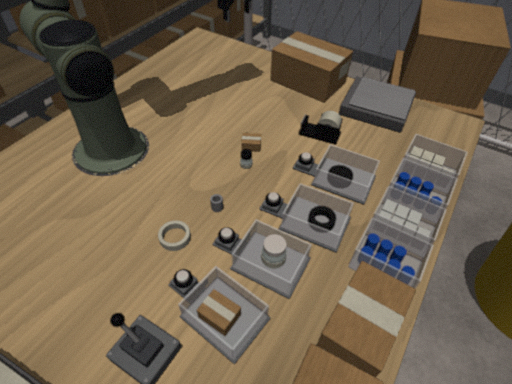

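The ring, with a light open hole, is in the second bin from the left in the top view, at (223,131). Its button is at (228,182). The scene view agrees: ring at (322,217), button at (273,199). The lever ball is at about (422,210) in the top view and (117,319) in the scene view. The solid disc is at (160,137).

```bash
python3 - <<'E'
from h import *
np.set_printoptions(precision=4,suppress=True)
im={n:cv2.imread(f"pics/{n}0.png") for n in("scene","top")}
def blob(n,u,v,r,white):
    g=cv2.cvtColor(im[n],cv2.COLOR_BGR2GRAY)[v-r:v+r,u-r:u+r]
    m=((g>150) if white else (g<40)).astype(np.uint8)
    k,l,st,c=cv2.connectedComponentsWithStats(m); j=1+np.argmax(st[1:,4]); return c[j]+[u-r,v-r],st[j]
def tri(a,b):
    (o1,d1),(o2,d2)=ray("top",*a),ray("scene",*b)
    t=np.linalg.lstsq(np.c_[d1,-d2],o2-o1,rcond=None)[0]; p,q=o1+t[0]*d1,o2+t[1]*d2
    return (p+q)/2,np.linalg.norm(p-q)
for t in[(157,180),(228,182),(290,199),(348,207)]:
    c,st=blob("top",*t,8,True); print("btn",c,st,onz("top",*c,.05))
a,st=blob("top",228,182,8,True);b,st2=blob("scene",274,198,9,True);print("ring btn",b,st2,tri(a,b))
a,st=blob("top",422,210,7,False);b,st2=blob("scene",117,319,9,False);print("ball",a,st,b,st2,tri(a,b),onz("top",*a,.127))
for n,p,z in[("ringbin",(224,135),.0),("coupling",(257,233),.04),("tape",(311,247),.024),("oil",(187,240),.05),("boxc",(405,198),.035),("cartonbin",(353,160),.04)]: print(n,onz("top",*p,z))
o=[cv2.resize(im["top"][85:265,120:450],None,fx=2.4,fy=2.4,interpolation=2)]
cv2.imwrite("pics/c.png",o[0])
E
```

```text
btn [154.5156 178.1719] [ 2  2  9  9 64] [0.5469 0.2563 0.05  ]
btn [227.5082 181.5738] [ 4  4  8  9 61] [0.5436 0.0679 0.05  ]
btn [290.9394 198.8485] [ 5  4  9  9 66] [ 0.504  -0.0956  0.05  ]
btn [348.6129 207.    ] [ 5  4  8  9 62] [ 0.4872 -0.2456  0.05  ]
ring btn [273.1 195.6] [ 4  3  9  8 50] (array([0.5445, 0.0685, 0.0474]), np.float64(0.0015493492271824877))
ball [420.8966 209.5287] [ 0  1 12 11 87] [117.291 319.597] [  3   4  13  12 134] (array([ 0.4811, -0.4086,  0.1261]), np.float64(0.0007462455726785489)) [ 0.4808 -0.4085  0.127 ]
ringbin [0.6762 0.0844 0.    ]
coupling [ 0.4145 -0.0114  0.04  ]
tape [ 0.3817 -0.1536  0.024 ]
oil [0.3915 0.1658 0.05  ]
boxc [ 0.5161 -0.4027  0.035 ]
cartonbin [ 0.6121 -0.2591  0.04  ]
```

View pics/c.png

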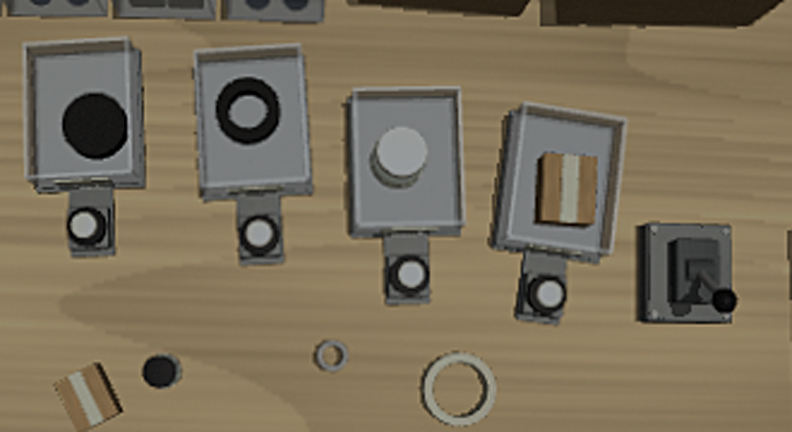

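```bash
python3 -m crank '[[[-0.514,-0.358,0.09,0,0,-13.3,-1],[-0.514,-0.358,0.09,0,0,-13.3,-1],[-0.514,-0.358,0.09,0,0,-13.3,-1],[-0.514,-0.358,0.09,0,0,-13.3,-1],[-0.514,-0.358,0.09,0,0,-13.3,-1],[-0.514,-0.358,0.09,0,0,-13.3,-1],[-0.514,-0.358,0.09,0,0,-13.3,-1],[-0.514,-0.358,0.09,0,0,-13.3,-1],[-0.514,-0.358,0.09,0,0,-13.3,-1],[-0.514,-0.358,0.09,0,0,-13.3,-1]]]' 20; python3 - <<'E'
from h import *
print(totool([.544,.068,.14]).round(4))
E
```

```text
time_s: 1.1
position: [0.4555, 0.1672, 0.1602]
ee_rot: [[-1.0, -0.0, -0.0], [-0.0, 1.0, 0.0], [0.0, 0.0, -1.0]]
force: [0.9, 1.7, -0.1]
opening: 0.002
grasp_force: 0.0
[-0.0885 -0.0992  0.0202]
```

```bash
python3 -m crank '[[[-0.075,-0.085,0.02,0,0,0,-1],[-0.075,-0.085,0.02,0,0,0,-1],[-0.075,-0.085,0.02,0,0,0,-1],[-0.075,-0.085,0.02,0,0,0,-1],[-0.075,-0.085,0.02,0,0,0,-1]]]'; python3 - <<'E'
from h import *
T=wristT(); im=vision.capture("wrist")
cv2.imwrite("pics/w1.png",im[:,:,::-1]); np.save("T1.npy",T)
s=telemetry.get_state();print(s["position"],totool([.544,.068,.07]).round(4))
K=np.array(vision.camera_info("wrist")["intrinsics"]);q=np.linalg.inv(T)@[.544,.068,.05,1]
print(cv2.projectPoints(np.array([[q[0],-q[1],-q[2]]]),np.zeros(3),np.zeros(3),K,np.array(vision.camera_info("wrist")["distortion"]))[0])
E
```

```text
time_s: 1.6
position: [0.5285, 0.0845, 0.1402]
ee_rot: [[-1.0, -0.0, -0.002], [-0.0, 1.0, 0.001], [0.002, 0.001, -1.0]]
force: [-0.5, -0.3, 0.5]
opening: 0.003
grasp_force: 0.0
[0.52838788 0.08498698 0.1404519 ] [-0.0157 -0.017   0.0704]
[[[230.42160588 217.62695664]]]
```

View pics/w1.png

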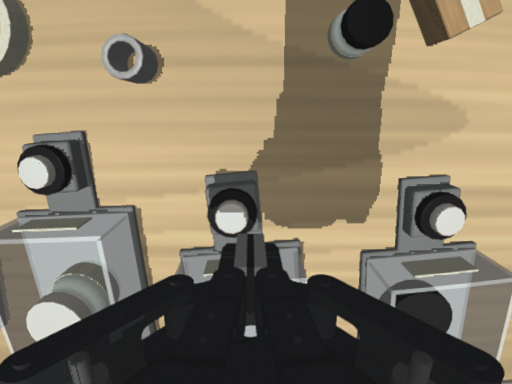

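The wrist view shows the ring station's button at (231,216), against a predicted (230,218). The jar bin is to its left and the disc bin to its right. The estimate holds, so I will descend.

```bash
python3 -m crank '[[[-0.0157,-0.017,0.04,0,0,0,-1],[-0.0157,-0.017,0.075,0,0,0,-1],[-0.0157,-0.017,0.084,0,0,0,-1],[-0.0157,-0.017,0.084,0,0,0,-1]]]'; python3 -m crank '[[[0,0,0.003,0,0,0,-1],[0,0,0.005,0,0,0,-1],[0,0,0.007,0,0,0,-1],[0,0,0.008,0,0,0,-1],[0,0,0.009,0,0,0,-1],[0,0,0.009,0,0,0,-1]]]'
```

```text
time_s: 2.05
position: [0.5431, 0.0683, 0.0557]
ee_rot: [[-1.0, -0.002, -0.004], [-0.002, 1.0, 0.0], [0.004, 0.0, -1.0]]
force: [0.2, -1.3, 0.2]
opening: -0.001
grasp_force: 0.0
time_s: 2.65
position: [0.5461, 0.0672, 0.0481]
ee_rot: [[-1.0, -0.0, 0.001], [-0.0, 1.0, 0.001], [-0.001, 0.001, -1.0]]
force: [0.7, 0.8, 2.2]
opening: 0.003
grasp_force: 1.2
```

```bash
python3 -m crank '[[[0,0,0.001,0,0,0,-1],[0,0,0.002,0,0,0,-1],[0,0,0.003,0,0,0,-1],[0,0,0.003,0,0,0,-1]]]';python3 -m crank '[[[0,0,0.0005,0,0,0,-1],[0,0,0.001,0,0,0,-1],[0,0,0.001,0,0,0,-1]]]'
```

```text
time_s: 3.05
position: [0.546, 0.0672, 0.0448]
ee_rot: [[-1.0, -0.0, 0.001], [-0.0, 1.0, 0.0], [-0.001, 0.0, -1.0]]
force: [1.8, 1.6, 4.5]
opening: -0.003
grasp_force: 2.2
time_s: 3.35
position: [0.546, 0.0672, 0.0441]
ee_rot: [[-1.0, -0.0, 0.001], [-0.0, 1.0, 0.0], [-0.001, 0.0, -1.0]]
force: [1.0, 1.4, 6.5]
opening: 0.001
grasp_force: 3.0
```

```bash
python3 -m crank '[[[0,0,0.0005,0,0,0,-1],[0,0,0.001,0,0,0,-1],[0,0,0.001,0,0,0,-1],[0,0,0.001,0,0,0,-1]]]'
```

```text
time_s: 3.75
position: [0.546, 0.0672, 0.0439]
ee_rot: [[-1.0, -0.0, 0.002], [-0.0, 1.0, 0.0], [-0.002, 0.0, -1.0]]
force: [-0.3, 2.0, 12.5]
opening: -0.0
grasp_force: 6.8
```

The button is at its stop at z 43.9 mm with 12.5 N. Next I release it and move behind the lever.

```bash
python3 -m crank '[[[0,0,-0.01,0,0,0,-1],[0,0,-0.05,0,0,0,-1],[0,0,-0.1,0,0,0,-1],[0.126,-0.472,-0.16,0,0,0,-1],[0.126,-0.472,-0.16,0,0,0,-1],[0.126,-0.472,-0.16,0,0,0,-1],[0.126,-0.472,-0.16,0,0,0,-1],[0.126,-0.472,-0.16,0,0,0,-1],[0.126,-0.472,-0.16,0,0,0,-1],[0.126,-0.472,-0.16,0,0,0,-1]]]'; python3 -m crank '[[[0.05,-0.17,0,0,0,0,-1],[0.05,-0.17,0,0,0,0,-1],[0.05,-0.17,0,0,0,0,-1],[0.05,-0.17,0,0,0,0,-1],[0.05,-0.17,0,0,0,0,-1]]]'; python3 - <<'E'
from h import *
T=wristT(); im=vision.capture("wrist")
cv2.imwrite("pics/w2.png",im[:,:,::-1]); cv2.imwrite("pics/t2.png",vision.capture("top")[:,:,::-1])
print(telemetry.get_state()["position"],totool([.425,-.407,.112]).round(4))
K=np.array(vision.camera_info("wrist")["intrinsics"]);q=np.linalg.inv(T)@[.481,-.4085,.127,1]
print(cv2.projectPoints(np.array([[q[0],-q[1],-q[2]]]),np.zeros(3),np.zeros(3),K,np.array(vision.camera_info("wrist")["distortion"]))[0])
E
```

```text
time_s: 4.75
position: [0.4535, -0.27, 0.1848]
ee_rot: [[-1.0, 0.0, -0.003], [0.0, 1.0, 0.001], [0.003, 0.001, -1.0]]
force: [0.6, -1.1, 0.1]
opening: -0.002
grasp_force: 0.0
time_s: 5.25
position: [0.4032, -0.4417, 0.184]
ee_rot: [[-1.0, 0.005, -0.003], [0.005, 1.0, 0.0], [0.003, 0.0, -1.0]]
force: [0.0, 0.5, -0.5]
opening: -0.003
grasp_force: 0.0
[ 0.40451499 -0.43804158  0.18407686] [-0.0206  0.0309  0.0721]
[[[293.09394403 306.68547586]]]
```

View pics/w2.png

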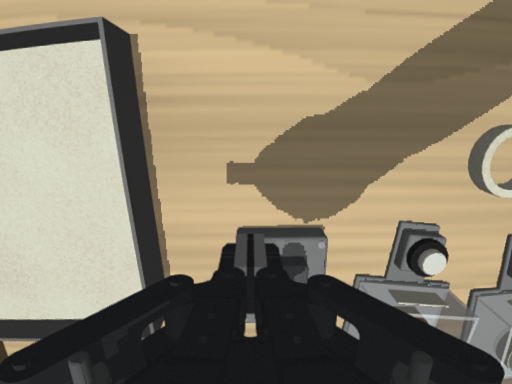

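The wrist view shows the front edge of the call box at (240–327, 230), square to the tool. The ball is hidden by the fingers. The two-camera estimate is good enough to go down behind it.

```bash
python3 -m crank '[[[-0.0156,0.031,0.02,0,0,0,-1],[-0.0156,0.031,0.05,0,0,0,-1],[-0.0156,0.031,0.072,0,0,0,-1],[-0.0156,0.031,0.072,0,0,0,-1]]]'; python3 -m crank '[[[-0.015,0,0,0,0,0,-1],[-0.03,0,0,0,0,0,-1],[-0.04,0,0,0,0,0,-1],[-0.05,0,0,0,0,0,-1],[-0.06,0,0,0,0,0,-1],[-0.06,0,0,0,0,0,-1]]]'
```

```text
time_s: 5.75
position: [0.42, -0.4033, 0.1101]
ee_rot: [[-1.0, -0.003, -0.005], [-0.003, 1.0, 0.006], [0.005, 0.006, -1.0]]
force: [0.4, 0.7, -0.8]
opening: 0.001
grasp_force: 0.0
time_s: 6.35
position: [0.4829, -0.4075, 0.1135]
ee_rot: [[-1.0, -0.002, 0.001], [-0.002, 1.0, -0.0], [-0.001, -0.0, -1.0]]
force: [-0.2, 0.7, 0.3]
opening: -0.002
grasp_force: 0.0
```

```bash
python3 - <<'E'
from h import *
s=cv2.resize(vision.capture("scene")[200:380,40:260],None,fx=2.5,fy=2.5);cv2.imwrite("pics/s3.png",s[:,:,::-1])
E
```

```text
(no output)
```

View pics/s3.png

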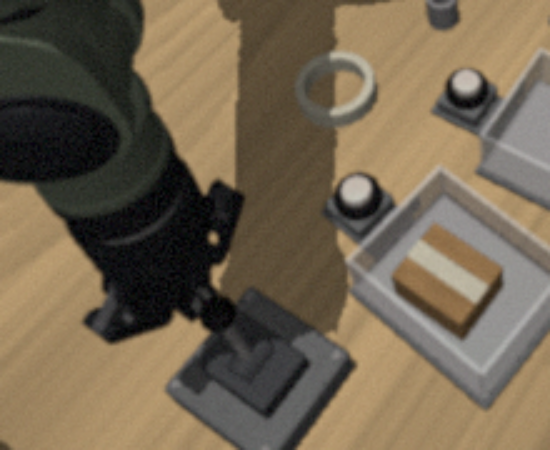

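The ball has moved from (117,319) to about (128,325) in scene pixels, ahead of the fingertips, so the lever is turning. I keep pushing.

```bash
python3 -m crank '[[[-0.01,0,0,0,0,0,-1],[-0.02,0,0,0,0,0,-1],[-0.03,0,0,0,0,0,-1],[-0.037,0,0,0,0,0,-1],[-0.042,0,0,0,0,0,-1],[-0.042,0,0,0,0,0,-1]]]'; python3 -m crank '[[[-0.003,0,0,0,0,0,-1],[-0.006,0,0,0,0,0,-1],[-0.006,0,0,0,0,0,-1]]]'
```

```text
time_s: 7.0
position: [0.5244, -0.4074, 0.113]
ee_rot: [[-1.0, -0.001, 0.0], [-0.001, 1.0, 0.0], [-0.0, 0.0, -1.0]]
force: [0.0, 0.4, 0.1]
opening: 0.003
grasp_force: 0.0
time_s: 7.3
position: [0.5297, -0.4076, 0.1133]
ee_rot: [[-1.0, -0.0, 0.0], [-0.0, 1.0, 0.0], [-0.0, 0.0, -1.0]]
force: [-0.3, 0.0, -1.0]
opening: -0.001
grasp_force: 0.0
```

```bash
python3 -m crank '[[[-0.002,0,0,0,0,0,-1],[-0.004,0,0,0,0,0,-1],[-0.004,0,0,0,0,0,-1]]]'; python3 -m crank '[[[-0.002,0,0,0,0,0,-1],[-0.004,0,0,0,0,0,-1],[-0.004,0,0,0,0,0,-1]]]'; python3 - <<'E'
from h import *
s=cv2.resize(vision.capture("scene")[200:380,40:260],None,fx=2.5,fy=2.5);cv2.imwrite("pics/s4.png",s[:,:,::-1])
E
```

```text
time_s: 7.6
position: [0.5322, -0.4076, 0.1132]
ee_rot: [[-1.0, 0.0, -0.003], [0.0, 1.0, -0.0], [0.003, -0.0, -1.0]]
force: [-4.4, 0.1, 1.4]
opening: -0.001
grasp_force: 2.4
time_s: 7.9
position: [0.5326, -0.4076, 0.1131]
ee_rot: [[-1.0, 0.002, -0.01], [0.002, 1.0, -0.0], [0.01, -0.0, -1.0]]
force: [-15.1, 0.6, 7.4]
opening: 0.001
grasp_force: 7.5
```

View pics/s4.png

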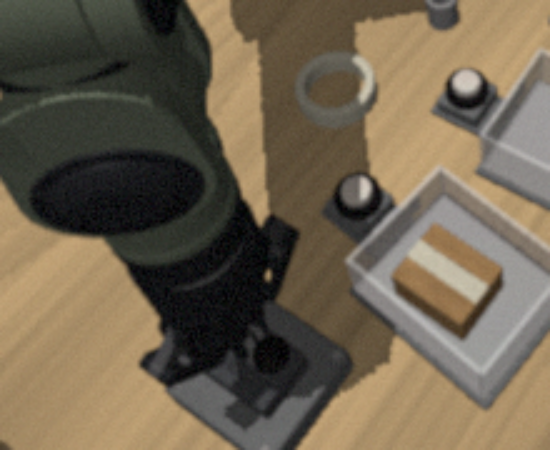

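The lever is against its far stop at 15 N, with the ball at (272,355) in the crop, beyond the fingers. Now I back away and check.

```bash
python3 -m crank '[[[0.02,0,0,0,0,0,-1],[0.05,0,0,0,0,0,-1],[0.08,0,-0.02,0,0,0,-1],[0.11,0,-0.06,0,0,0,-1],[0.13,0,-0.1,0,0,0,-1],[0.13,0,-0.14,0,0,0,-1],[0.13,0.05,-0.15,0,0,0,-1],[0.13,0.05,-0.15,0,0,0,-1],[0.13,0.05,-0.15,0,0,0,-1],[0.13,0.05,-0.15,0,0,0,-1]]]'; python3 - <<'E'
from h import *
a=vision.capture("scene");b=vision.capture("top")
cv2.imwrite("pics/e.png",np.vstack([a[100:,40:400],b[70:280,95:455]])[:,:,::-1])
g=cv2.cvtColor(a,cv2.COLOR_RGB2GRAY)[325:357,135:165];n,l,st,c=cv2.connectedComponentsWithStats((g<35).astype(np.uint8))
j=1+np.argmax(st[1:,4]);p=c[j]+[135,325];print(p,st[j],onz("scene",*p,.127))
E
```

```text
time_s: 8.95
position: [0.4077, -0.358, 0.2631]
ee_rot: [[-1.0, -0.0, 0.0], [-0.0, 1.0, -0.0], [-0.0, -0.0, -1.0]]
force: [-0.5, 0.4, -0.4]
opening: -0.001
grasp_force: 0.0
[150.92537313 344.03731343] [  6   9  22  23 268] [ 0.56443164 -0.40942697  0.127     ]
```

View pics/e.png

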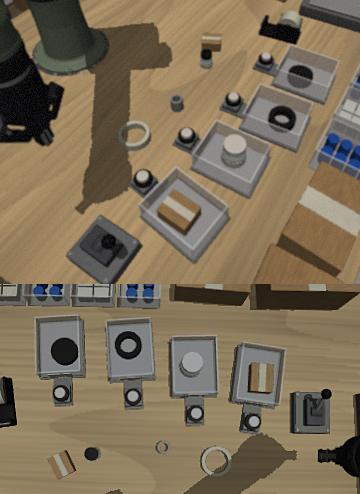

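The lever leans fully away (ball x about 0.56), the buttons are up, nothing else has moved, and the arm is clear.

```bash
python3 -c "
from workcell import job
print(job.finish_job())"
```

```text
the job is handed in; nothing more can be done
None
```

I pressed the ring bin's button down to its stop and released it, then pushed the call lever to its far stop, moved the arm clear and handed the job in; no verdict came back.

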